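# Start the resin curing box and hold its viewing shutter open at the mark

## Task

Start the resin curing box: press its green button fully down and let it come up again. Then pull the viewing shutter, which has a black handle, out until the yellow pointer stands beside the red band on the scale, within the band's width, and keep it there so that the pendants can be watched: the shutter springs shut if let go, so the program finishes while still holding it. Leave the thread ball, the tape roll and the mint scissors where they are.

Things in the scene. Friction and masses are not known exactly. Their poses are not given: they have to be found in the camera images.
- lamp: White resin curing box fixed on the table, 240 mm along its own x, 150 mm along its own y, top at z = 50 mm; yaw up to 0.35 rad either way. Origin at the centre of its underside. Its -x side is the front, with the green button at the left (+y) corner; the far half of its top is a window covered by the shutter, between two rails along x, 57 mm above the table, at y = +55 and -55 mm.
- start_top (a point): Centre of the top face of the green push button (24 mm diameter, in a dark housing on the box's top deck, at x = -93 mm, y = +45 mm in the box's frame). It is pressed straight down.
- start (a joint): Travel of the green button in m: 0 up, 0.006 fully down. A spring pushes it up again; fully down takes 5 N.
- grip (a point): Grip point of the shutter's black handle: an upright tab, 12 mm thick along the box's x, 40 mm wide along its y, on the middle of the shutter's front edge. The point is in the tab's middle, 12 mm below its top edge, 24 mm above the shutter plate, 78 mm above the table. It moves with the shutter; shut, it is at x = +18 mm, y = 0 in the box's frame.
- shutter (a joint): How far the grey viewing shutter is pulled out in m: 0 shut (where it starts), at most 0.085; it slides level in the box's own -x direction (towards its front). A spring pulls it shut with 3 N at 0, growing by 0.6 N per 10 mm.
- pointer (a point): Tip of the yellow pointer on the shutter's right (-y) edge, 60 mm to the -y side of the handle's middle and 60 mm above the table; it has the same x in the box's frame as the handle's middle.
- mark: Red band: a rider 12 mm wide along the box's x, 11 mm deep and 8 mm high, fixed on the scale at the right (-y) side of the box's top, its axes those of the box; origin at the centre of its underside. It is set 30 to 65 mm in front of the shut pointer. The pointer is at the mark when its tip has the same x in the box's frame, 6 mm either way.
- ball: White ball of crochet thread, 85 mm across, 79 mm high, loose, standing to the right of the box. Origin under its centre. Bystander.
- tape: Yellow patterned paper tape roll, 41 mm across and 15 mm high, lying loose in front of the box. Origin under its centre. Bystander.
- snips: Mint-green scissors, 57 x 141 x 10 mm, lying loose in front of the box to the right. Origin under their centre. Bystander.

How it is judged:
By the outcome, as a careful person would: the job done as asked, in the order asked, and still so for the second after the job is handed in, while the arm keeps its last pose, push and grip.
It also fails if it takes over 43 s, if anything falls off the work surface, if the arm or the gripper's body presses on something with over 40 N, if the wrist force passes 120 N, or if a joint passes its speed limit or range.

## Robot

A 7-joint arm with a two-finger parallel gripper is mounted at the origin on a cart in front of the work surface, level with it; the furniture and walls round the work are solid. World frame = base frame: x ahead of the robot, y to its left, z up, the work surface at z = 0. Lengths are in mm, angles in rad, forces in N, time in s.
With the tool pointing down it reaches from about 425 to 825 mm from the base axis. Payload 3.6 kg.
Tool frame: the origin (TCP) lies on the centre line of the jaws, within the pads' length; the fingertips stand 11 mm ahead of it and the grasp point (between the pads) lies 8 mm behind it; z points along the fingers, x is the direction in which the jaws open and shut, and the axes are right-handed (so a half turn about z gives the same grasp; the last joint's range is limited). The gripper opens to 85 mm and grips with 20 to 120 N. Pads are 22 mm wide; open, the fingers measure 114 mm over their backs; the gripper's body (76 mm by 85 mm) begins 54 mm behind the grasp point. The pads swing forward as they close: fully open they stand 13 mm farther back than shut.
Start: joints at [1.208, 0.615, -0.013, 1.423, 0.008, 1.103, -0.04], TCP at [214.815, -613.448, 242.297] pointing down, gripper open.
Joint ranges: [-3.12, 3.12], [-0.3, 2.06], [-1.34, 1.32], [0.26, 2.42], [-1.36, 4.5], [0.01, 1.98], [-2.84, 2.84]. Speed limits (rad/s): [2.79, 2.79, 3.14, 3.14, 3.14, 3.14, 3.14].

## Interface

Orientations are given as a unit quaternion [w, x, y, z].
In Python, from station import readout, imaging, workorder gives the robot as it stands.
- The arm moves only by the tool step_arm, never from a script. Its argument "motion" is a list of rows, each an object with "grip": the opening, from 0 (shut) to 1 (fully open); "travel": the shift along the tool's x, y, z in mm, a list of three; "turn": the turn about the tool's z in units of 8 degrees (1.0 is 8 degrees). In form: [{"grip": grip, "travel": [x, y, z], "turn": turn}, ...]. A call has 1 to 12 rows; each row is the pose to reach, as a shift and turn from the pose commanded when the call began, along the tool's axes at that moment; what a row does not reach only later rows make up. A row lasts 1/8 s, in which the tool goes at most 62.5 mm and 10.7 degrees, less where a joint would pass 70% of its speed; a pose out of reach is approached as far as the arm can. A call with a gripper value outside its range is refused whole. The fingers move at their own pace and stop on an object; the grip force is fixed at half the most. Time passes only in rows, so rows that repeat a pose let the fingers close. It gives the time, the measured TCP pose, the force and the opening at its end, in the units of the state.
- readout.observe(): the state, without advancing time (a new reading comes with each control period).
- imaging.get_image(name): name is "scene" or "top" or "wrist"; returns a dict with "img" (480x640x3 uint8, red, green, blue), "fx", "fy", "cx", "cy" (pixels), "distortion" ([k1, k2, p1, p2, k3] as OpenCV has them; the pictures are not rectified), "rvec" (rotation vector, rad) and "tvec" (3), from world to camera coordinates, as OpenCV has them. Camera axes: x right, y down, z forward; pixel columns grow to the right and rows downward; lengths in mm; the calibration is good to about 2 mm. A picture is of the moment at which its call begins. There is no depth.
- workorder.close_job(): hands the job in, once; it reports no verdict.
The state is a dict: "clock": time; "joints": joint angles; "joint_velocities": joint speeds; "tau": joint torques, N m; "eef_pos": TCP position; "tcp_rot": TCP orientation; "ft_force": force on the tool from outside, world axes, zero at the start; "torque": the same for the moment, N m; "gripper_width": finger opening in mm.
Only numpy, scipy, OpenCV 4.12 (cv2) and the standard library are available. Lean on these libraries where they do the work, as an engineer would, in place of code of your own. Each camera call takes 0.05 s, during which the arm holds its last target. There are 200 camera calls.

## Working session

There is one attempt and no reset: what is moved stays moved. The work goes in short steps, Python scripts to look and compute and a tool call to move; the robot and the scene stay as the last step left them, time stands still between calls to the robot, and variables do not carry over. Pictures are saved under pics/ and viewed, about 8 in all and at most 12, crops included, and the job is handed in when it is done.

Besides the shell and the picture viewer there is one more tool, called after "Call:" by a JSON object that holds its "api" and its "payload". step_arm: Moves the arm, as the interface text tells. Its arguments: {"type":"object","properties":{"motion":{"type":"array","items":{"type":"object","properties":{"grip":{"type":"number"},"travel":{"type":"array","items":{"type":"number"}},"turn":{"type":"number"}}}}},"required":["motion"]}

```bash
mkdir -p pics; cat > h.py <<'E'
import numpy as np, cv2
from scipy.spatial.transform import Rotation as R
from station import readout, imaging, workorder
def snap(n,f=None):
    d=imaging.get_image(n)
    if f: cv2.imwrite('pics/'+f,d['img'][:,:,::-1])
    return d
def KD(d): return np.array([[d['fx'],0,d['cx']],[0,d['fy'],d['cy']],[0,0,1.]]),np.array(d['distortion'],float)
def ray(d,px,z):
    K,D=KD(d); p=cv2.undistortPoints(np.array(px,float).reshape(-1,1,2),K,D).reshape(-1,2)
    Rm=cv2.Rodrigues(np.array(d['rvec'],float))[0]; t=np.array(d['tvec'],float).ravel()
    c=-Rm.T@t; v=np.c_[p,np.ones(len(p))]@Rm
    return c+v*((z-c[2])/v[:,2])[:,None]
def proj(d,P):
    K,D=KD(d); return cv2.projectPoints(np.array(P,float).reshape(-1,1,3),np.array(d['rvec'],float),np.array(d['tvec'],float),K,D)[0].reshape(-1,2)
def blobs(img,lo,hi,mina=30):
    m=cv2.inRange(cv2.cvtColor(img,cv2.COLOR_RGB2HSV),np.array(lo),np.array(hi))
    n,l,s,c=cv2.connectedComponentsWithStats(m)
    return [(s[i,4],c[i].round(1),s[i,:4]) for i in range(1,n) if s[i,4]>=mina]
E
python3 - <<'E'
from h import *
print(readout.observe())
for n in('top','scene'):
    d=snap(n,n+'0.png')
    for nm,lo,hi in(('green',(45,120,40),(85,255,255)),('red',(0,150,80),(6,255,255)),('red2',(172,150,80),(180,255,255)),('yel',(22,150,120),(35,255,255))):
        print(n,nm,blobs(d['img'],lo,hi,12))
E
```

```text
{'clock': 0.0, 'joints': array([ 1.20749065,  0.6159331 , -0.0126192 ,  1.42495691,  0.00811082,
        1.10338198, -0.04041203]), 'joint_velocities': array([-2.43521747e-04,  8.07198954e-04,  2.15118904e-04, -7.52804485e-05,
       -2.48748616e-04, -1.04132109e-03, -3.54710438e-04]), 'tau': array([-4.29923421e-05, -4.69219780e+01,  2.58965828e-01, -1.71033829e+01,
        9.93969210e-03,  9.73959512e-03, -7.03051953e-06]), 'eef_pos': array([ 214.56487265, -612.76213535,  241.10987133]), 'tcp_rot': array([-7.41148929e-04,  8.15637868e-01, -5.78561267e-01, -1.08561210e-03]), 'ft_force': array([-1.09320386,  0.14134332, -0.170314  ]), 'torque': array([-0.00387495, -0.02878408,  0.00165798]), 'gripper_width': 85.2527926616386}
top green [(np.int32(619), array([320.9,  77.7]), array([306,  62,  30,  31], dtype=int32)), (np.int32(37), array([313.2,  94.3]), array([305,  93,  18,   3], dtype=int32)), (np.int32(22), array([329. ,  95.1]), array([324,  94,  10,   3], dtype=int32)), (np.int32(144), array([264.7, 249.7]), array([258, 243,  14,  14], dtype=int32))]
top red [(np.int32(25), arra
[... 4221 characters left out ...]
y([255,   3,  13,  29], dtype=int32)), (np.int32(144), array([332.1,  30.8]), array([327,   9,  18,  33], dtype=int32)), (np.int32(53), array([272.7,  51.8]), array([269,  43,   8,  20], dtype=int32)), (np.int32(300), array([333.5,  64.8]), array([329,  47,  11,  40], dtype=int32)), (np.int32(62), array([408.7, 106. ]), array([401, 103,  14,   8], dtype=int32))]
scene yel [(np.int32(367), array([166.2, 197.8]), array([151, 186,  34,  25], dtype=int32)), (np.int32(63), array([179. , 202.4]), array([167, 195,  23,  17], dtype=int32)), (np.int32(89), array([192.1, 204. ]), array([183, 197,  17,  15], dtype=int32)), (np.int32(14), array([341.1, 336. ]), array([336, 334,  12,   4], dtype=int32))]
```

View pics/top0.png

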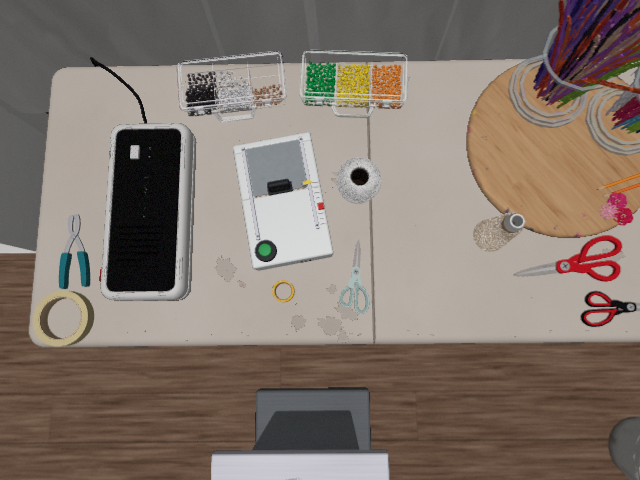

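View pics/scene0.png

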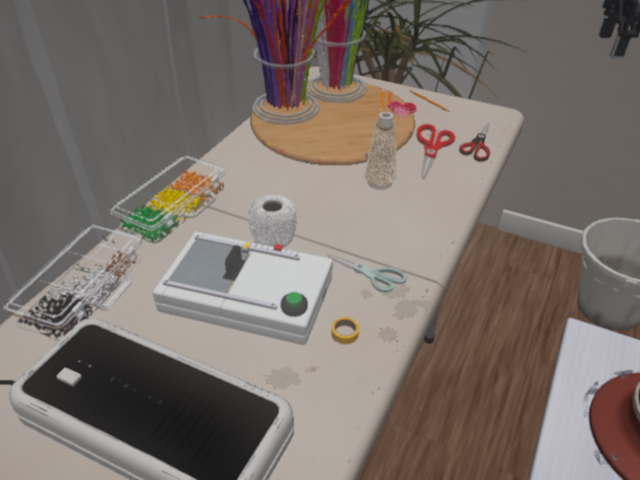

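The top view shows the box with its front towards the robot: button at (265,250), handle at (279,186), pointer at about (306,182), red band at (320,206), ball at (358,180). The tape at (284,292) and scissors at (355,280) are in front of it. The scene view agrees: button at (293,299), band at (278,247).

```bash
python3 - <<'E'
from h import *
d=snap('top'); s=snap('scene')
def tri(a,b):
    out=[]
    def f(P): return np.r_[proj(d,P)[0]-a,proj(s,P)[0]-b]
    from scipy.optimize import least_squares
    r=least_squares(f,ray(d,[a],55)[0]); return r.x.round(1),r.fun.round(1)
print('btn',tri([264.7,249.7],[293.6,297.3])); print('red',tri([320.6,205.6],[277.7,246.5]))
c=ray(d,[[234,144],[312,133],[332,256],[254,269]],50); print(c.round(1))
C=c.mean(0); 
hx=((c[0]+c[1])-(c[2]+c[3]))/2; hy=((c[0]+c[3])-(c[1]+c[2]))/2
yaw=np.arctan2(hx[1],hx[0]);print('sizes',np.linalg.norm(hx),np.linalg.norm(hy),'yaw',yaw,np.arctan2(-hy[0],hy[1]),'C',C)
b=ray(d,[[264.7,249.7]],62)[0]; r=ray(d,[[320.6,205.6]],62)[0]
print(b,r)
Rz=lambda a:np.array([[np.cos(a),-np.sin(a)],[np.sin(a),np.cos(a)]])
print('red in box',Rz(-yaw)@(r-C)[:2],'btn in box',Rz(-yaw)@(b-C)[:2])
print('grip',C[:2]+Rz(yaw)@[18,0])
print('snips/tape',ray(d,[[284,292]],10).round(),ray(d,[[355,280],[358,180]],5).round())
print(R.from_quat(np.roll(readout.observe()['tcp_rot'],-1)).as_matrix().round(3))
E
```

```text
btn (array([511.2,  56.7,  69.7]), array([-0.2, -0.7,  0.6,  0.1]))
red (array([593.6, -43.4,  55.8]), array([-0.2, -0.6,  0.5,  0.1]))
[[716.1 119.4  50. ]
 [735.7 -28.6  50. ]
 [499.8 -63.5  50. ]
 [477.7  78.   50. ]]
sizes 240.13911472236933 146.29068941670883 yaw 0.15951859095143414 0.14308202707677964 C [607.34086224  26.31273629  50.        ]
[511.06350209  57.3213884   62.        ] [591.07208668 -43.87972748  62.        ]
red in box [-27.21180147 -66.71711091] btn in box [-90.1295048   45.90793991]
grip [625.11233183  29.17190899]
snips/tape [[438.  27.  10.]] [[ 460. -107.    5.]
 [ 656. -117.    5.]]
[[ 0.331 -0.944 -0.   ]
 [-0.944 -0.331  0.002]
 [-0.002 -0.    -1.   ]]
```

Call:
{"api": "step_arm", "payload": {"motion": [{"grip":0,"travel":[-20,-42,0],"turn":-0.6},{"grip":0,"travel":[-40,-84,0],"turn":-1.2},{"grip":0,"travel":[-60,-126,0],"turn":-1.8},{"grip":0,"travel":[-80,-168,0],"turn":-2.4},{"grip":0,"travel":[-100,-210,0],"turn":-3.0},{"grip":0,"travel":[-120,-252,0],"turn":-3.6},{"grip":0,"travel":[-140,-294,0],"turn":-4.2},{"grip":0,"travel":[-160,-337,0],"turn":-4.8},{"grip":0,"travel":[-210,-358,0],"turn":-5.4},{"grip":0,"travel":[-260,-379,0],"turn":-6.1},{"grip":0,"travel":[-310,-399,0],"turn":-6.8},{"grip":0,"travel":[-360,-419,0],"turn":-7.5}]}}

```text
clock: 1.7
eef_pos: [491.2, -133.5, 242.4]
tcp_rot: [0.0, 0.996, -0.092, 0.0]
ft_force: [0.4, 0.8, 0.0]
gripper_width: 0.1
```

Call:
{"api": "step_arm", "payload": {"motion": [{"grip":0,"travel":[-7,-50,10],"turn":-0.8},{"grip":0,"travel":[-14,-100,20],"turn":-1.6},{"grip":0,"travel":[-20,-145,30],"turn":-2.4},{"grip":0,"travel":[-23,-172,40],"turn":-2.43},{"grip":0,"travel":[-23,-172,40],"turn":-2.43}]}}

```text
clock: 2.33
eef_pos: [500.0, 40.6, 201.8]
tcp_rot: [-0.001, 0.997, 0.079, -0.001]
ft_force: [0.4, -0.8, 0.3]
gripper_width: 0.2
```

```bash
python3 - <<'E'
from h import *
o=readout.observe();print(o['eef_pos'],o['tcp_rot'],o['joints'].round(2))
d=snap('wrist','w1.png')
for nm,lo,hi in(('green',(45,120,40),(85,255,255)),('red',(0,150,80),(6,255,255)),('red2',(172,150,80),(180,255,255)),('yel',(22,150,120),(35,255,255))):
    for b in blobs(d['img'],lo,hi,40): print(nm,b[0],b[1],b[2],[ray(d,[b[1]],z)[0].round(1) for z in(60,69)])
E
```

```text
[500.00090833  40.59509901 201.83134248] [-6.65019226e-04  9.96890098e-01  7.87984680e-02 -7.01612571e-04] [ 0.19  0.47 -0.45  1.89  0.26  0.84 -0.24]
green 56 [635.8 325.8] [631 319   9  14] [array([769.1,  -0.9,  60. ]), array([759.8,   3.2,  69. ])]
green 44 [635.5 337.9] [630 335  10   9] [array([774.1, -12. ,  60. ]), array([764.7,  -7.5,  69. ])]
green 92 [623.6 361.4] [619 354  12  16] [array([773.4, -35.5,  60. ]), array([764. , -30.3,  69. ])]
red 111 [420.2 342. ] [414 337  13  10] [array([591.4, -40. ,  60. ]), array([588. , -34.7,  69. ])]
yel 50 [482.2 326.8] [479 323   7  10] [array([637. , -19.4,  60. ]), array([632.1, -14.7,  69. ])]
yel 273 [601.7 402.6] [590 381  27  41] [array([771.8, -79.8,  60. ]), array([762.4, -73.1,  69. ])]
yel 158 [620.7 406.8] [611 392  20  30] [array([793.6, -82.8,  60. ]), array([783.5, -76. ,  69. ])]
yel 175 [634.6 412.7] [625 397  15  29] [array([811.8, -88.2,  60. ]), array([801.1, -81.3,  69. ])]
```

View pics/w1.png

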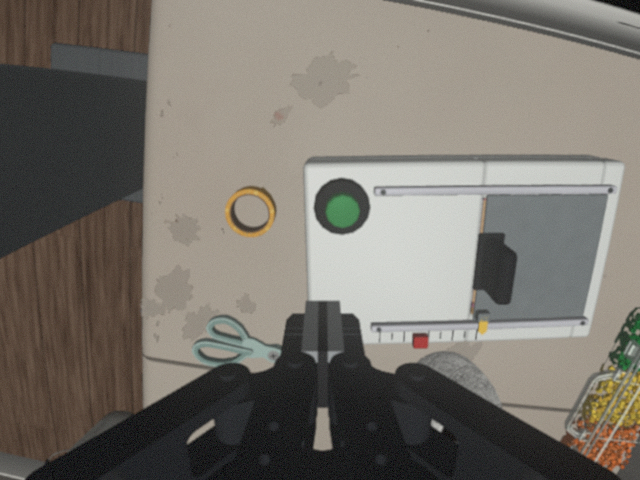

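The wrist view shows the button top at (343,211) in its dark housing, the handle at (496,270), the pointer at (482,326) and the red band at (420,341).

```bash
python3 - <<'E'
from h import *
d=snap('wrist');t=snap('top');
for b in blobs(d['img'],(45,80,20),(85,255,255),300): print(b[1],b[2],ray(d,[b[1]],69)[0],ray(d,[b[1]],62)[0])
# box top corners from wrist, 50mm
c=ray(d,[[305,161],[620,162],[590,338]],50);print(c.round(1)); v=c[1]-c[0];print(np.arctan2(v[1],v[0]),np.linalg.norm(v),'centre',(c[0]+c[2])/2)
o=readout.observe();print(o['eef_pos']); print('tip px->',proj(d,[o['eef_pos']+[0,0,-11]]))
E
```

```text
[342.  206.8] [325 190  35  34] [510.76635928  57.71922128  69.        ] [511.37577279  56.04294088  62.        ]
[[481.3  81.6  50. ]
 [709.  119.7  50. ]
 [741.5 -25.9  50. ]]
0.16542427206054514 230.85523998143904 centre [611.39753431  27.87771598  50.        ]
[500.81084303  36.35310309 202.4275795 ]
tip px-> [[322.2314641  328.10215757]]
```

Call:
{"api": "step_arm", "payload": {"motion": [{"grip":0,"travel":[7,-8,45],"turn":0},{"grip":0,"travel":[14,-17,90],"turn":0},{"grip":0,"travel":[14,-17,104],"turn":0},{"grip":0,"travel":[14,-17,104],"turn":0},{"grip":0,"travel":[14,-17,104],"turn":0}]}}

```text
clock: 3.1
eef_pos: [513.0, 56.3, 99.9]
tcp_rot: [0.0, 0.997, 0.075, 0.001]
ft_force: [0.1, -0.4, 0.6]
gripper_width: -0.2
```

```bash
python3 - <<'E'
from h import *
for i in range(3):
    d=snap('top'); o=readout.observe();print(o['eef_pos'],o['tcp_rot'].round(3),o['ft_force'].round(2))
d=snap('wrist','w2.png')
for b in blobs(d['img'],(45,80,20),(85,255,255),100): print(b[1],b[2],ray(d,[b[1]],69)[0])
print(proj(d,[o['eef_pos']+[0,0,-11]]))
E
```

```text
[512.98570834  56.47988211  99.97582222] [0.    0.997 0.076 0.002] [ 0.46  0.07 -0.22]
[512.87211795  56.61810371  99.91497902] [0.    0.997 0.076 0.002] [0.11 0.28 0.39]
[512.68230476  56.71106045  99.72333334] [0.    0.997 0.076 0.001] [-0.54  0.05  0.03]
[316.5 290.9] [292 272  53  42] [509.66408229  61.14197634  69.        ]
[[321.75025502 323.36237491]]
```

View pics/w2.png

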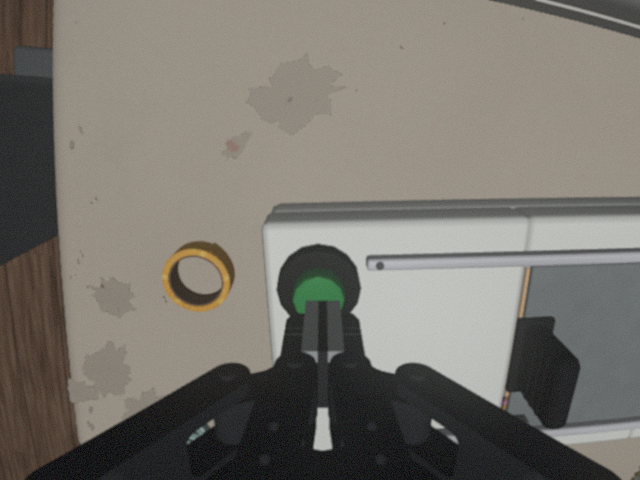

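The wrist view shows the closed fingertips (322,323) over the near edge of the button (about 318,295), aligned within about 2 mm. I'll descend gently.

Call:
{"api": "step_arm", "payload": {"motion": [{"grip":0,"travel":[-1.5,-1,8],"turn":0},{"grip":0,"travel":[-1.5,-1,14],"turn":0},{"grip":0,"travel":[-1.5,-1,17],"turn":0},{"grip":0,"travel":[-1.5,-1,20],"turn":0},{"grip":0,"travel":[-1.5,-1,20],"turn":0}]}}

```text
clock: 3.92
eef_pos: [509.8, 57.8, 78.3]
tcp_rot: [0.0, 0.997, 0.076, -0.0]
ft_force: [-2.1, -1.0, 4.9]
gripper_width: 0.3
```

Call:
{"api": "step_arm", "payload": {"motion": [{"grip":0,"travel":[0,0,1],"turn":0},{"grip":0,"travel":[0,0,2],"turn":0},{"grip":0,"travel":[0,0,2],"turn":0}]}}

```text
clock: 4.3
eef_pos: [509.9, 57.8, 77.1]
tcp_rot: [0.0, 0.997, 0.076, -0.0]
ft_force: [-3.4, -0.8, 9.3]
gripper_width: 0.0
```

Call:
{"api": "step_arm", "payload": {"motion": [{"grip":0,"travel":[0,0,1.5],"turn":0},{"grip":0,"travel":[0,0,3],"turn":0},{"grip":0,"travel":[0,0,3],"turn":0}]}}

```text
clock: 4.68
eef_pos: [509.9, 57.8, 76.7]
tcp_rot: [0.001, 0.997, 0.076, 0.0]
ft_force: [-8.3, -2.0, 28.8]
gripper_width: -0.3
```

```bash
python3 - <<'E'
from h import *
d=snap('scene'); cv2.imwrite('pics/s2.png',cv2.resize(d['img'][240:340,220:360,::-1],None,fx=5,fy=5,interpolation=cv2.INTER_CUBIC))
E
```

```text
(no output)
```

View pics/s2.png

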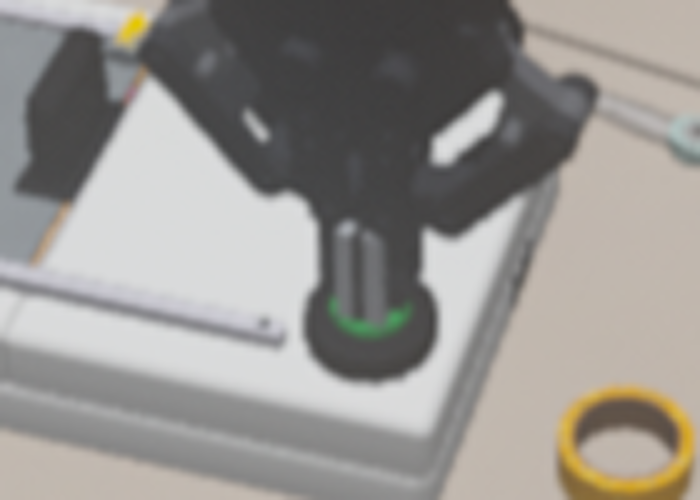

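The scene crop shows the fingertips (360,320) wholly on the green cap, which is sunk to about the housing rim, and the force shows a hard stop. I'll rise slowly and read the force to check the travel.

Call:
{"api": "step_arm", "payload": {"motion": [{"grip":0,"travel":[0,0,-3],"turn":0},{"grip":0,"travel":[0,0,-5],"turn":0},{"grip":0,"travel":[0,0,-5],"turn":0}]}}

```text
clock: 5.1
eef_pos: [509.9, 57.8, 78.3]
tcp_rot: [-0.0, 0.997, 0.076, -0.0]
ft_force: [-2.2, -0.4, 4.1]
gripper_width: -0.1
```

Call:
{"api": "step_arm", "payload": {"motion": [{"grip":0,"travel":[0,0,-3],"turn":0},{"grip":0,"travel":[0,0,-3],"turn":0}]}}

```text
clock: 5.35
eef_pos: [510.4, 57.8, 81.3]
tcp_rot: [-0.0, 0.997, 0.076, 0.0]
ft_force: [-1.7, 0.3, 3.0]
gripper_width: 0.3
```

Call:
{"api": "step_arm", "payload": {"motion": [{"grip":0,"travel":[0,0,-3],"turn":0},{"grip":0,"travel":[0,0,-3],"turn":0}]}}

```text
clock: 5.6
eef_pos: [511.2, 57.8, 84.4]
tcp_rot: [-0.0, 0.997, 0.076, 0.001]
ft_force: [0.3, 0.0, -0.0]
gripper_width: -0.1
```

Call:
{"api": "step_arm", "payload": {"motion": [{"grip":0,"travel":[0,0,-40],"turn":0},{"grip":0.5,"travel":[20,10,-55],"turn":0},{"grip":1,"travel":[65,27,-55],"turn":0},{"grip":1,"travel":[110,45,-55],"turn":0},{"grip":1,"travel":[110,45,-55],"turn":0},{"grip":1,"travel":[110,45,-55],"turn":0}]}}

```text
clock: 6.35
eef_pos: [625.0, 30.3, 138.7]
tcp_rot: [-0.0, 0.997, 0.076, -0.001]
ft_force: [0.1, 0.7, -0.1]
gripper_width: 85.2
```

```bash
python3 - <<'E'
from h import *
d=snap('wrist','w3.png');o=readout.observe();print(o['eef_pos'],o['gripper_width'])
print(proj(d,[o['eef_pos']+[0,0,-55]]))
E
```

```text
[624.64936452  30.65890808 138.95433069] 85.41769691129086
[[321.57316669 277.9112004 ]]
```

View pics/w3.png

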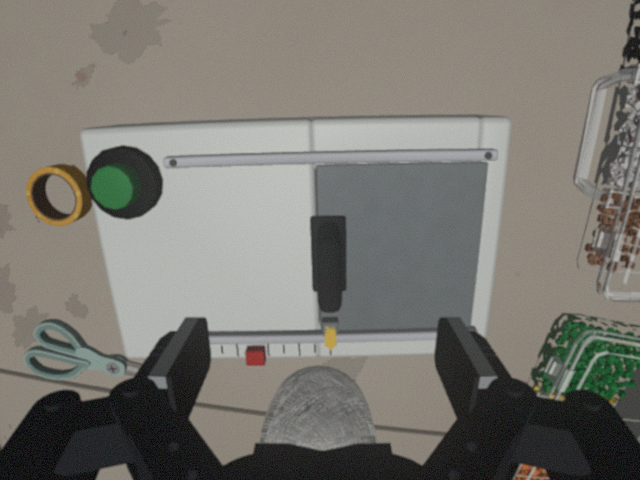

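The wrist view shows the open jaws straddling the handle (328,215–300), the pointer at (331,338) and the red band at (256,355). The button is up again at (112,187).

```bash
python3 - <<'E'
from h import *
d=snap('wrist')
a=.155; Rz=np.array([[np.cos(a),np.sin(a)],[-np.sin(a),np.cos(a)]])
o=readout.observe()['eef_pos']; print(o)
for n,p,z in(('h top far end',[328,216],90),('h top near end',[330,290],90),('pointer',[331,346],60),('band',[256,355],62),('rail+ ends',[172,161],57),('rail',[490,155],57)):
    q=ray(d,[p],z)[0]; print(n,q.round(1),'rel tcp in box axes',(Rz@(q-o)[:2]).round(1))
E
```

```text
[624.57740414  30.77494415 139.19278889]
h top far end [622.   64.9  90. ] rel tcp in box axes [ 2.8 34.1]
h top near end [629.   27.8  90. ] rel tcp in box axes [ 3.9 -3.6]
pointer [638.5 -23.6  60. ] rel tcp in box axes [  5.3 -55.9]
band [594.1 -36.   62. ] rel tcp in box axes [-40.5 -61.3]
rail+ ends [537.   73.3  57. ] rel tcp in box axes [-79.9  55.6]
rail [703.4 102.7  57. ] rel tcp in box axes [89.  58.9]
```

```bash
python3 - <<'E'
from h import *
t=snap('top'); w=snap('wrist'); im=cv2.imread('pics/top0.png')[:,:,::-1].copy()
m=np.zeros_like(im); m[165:205,255:305]=im[165:205,255:305]; g=m.max(2); mk=((g>0)&(g<60)).astype(np.uint8)
n,l,s,c=cv2.connectedComponentsWithStats(mk); i=1+s[1:,4].argmax(); print(s[i],c[i],ray(t,[c[i]],80),ray(t,[c[i]],60))
for nm,d in(('top',t),('wrist',w)):
    Rm=cv2.Rodrigues(np.array(d['rvec']))[0]; print(nm,'cam',(-Rm.T@np.array(d['tvec']).ravel()).round(),'axis',Rm[2].round(2))
a=.155;ex=np.array([np.cos(a),np.sin(a),0]);ey=np.array([-ex[1],ex[0],0])
for g in([627,30,0],[629,31,0]):
    print(proj(w,[np.array(g)+sx*6*ex+sy*20*ey+[0,0,z] for z in(90,54) for sy in(1,-1) for sx in(-1,1)]).round())
E
```

```text
[268 179  25  16 286] [279.19230769 186.55944056] [[622.81793548  29.96688068  80.        ]] [[628.57715792  32.09544333  60.        ]]
top cam [387. -57. 899.] axis [ 0.17  0.01 -0.99]
wrist cam [612. 113. 270.] axis [ 0.05 -0.32 -0.95]
[[314. 247.]
 [339. 247.]
 [315. 321.]
 [338. 321.]
 [315. 225.]
 [337. 225.]
 [316. 290.]
 [336. 290.]]
[[319. 246.]
 [344. 246.]
 [319. 320.]
 [342. 320.]
 [319. 224.]
 [341. 224.]
 [319. 289.]
 [340. 289.]]
```

Call:
{"api": "step_arm", "payload": {"motion": [{"grip":1,"travel":[3,-2,25],"turn":0},{"grip":1,"travel":[3,-2,50],"turn":0},{"grip":1,"travel":[3,-2,67],"turn":0},{"grip":1,"travel":[3,-2,67],"turn":0},{"grip":1,"travel":[3,-2,67],"turn":0}]}}

```text
clock: 7.18
eef_pos: [629.1, 32.7, 73.3]
tcp_rot: [-0.0, 0.997, 0.076, 0.001]
ft_force: [0.9, 0.9, -0.1]
gripper_width: 85.4
```

Call:
{"api": "step_arm", "payload": {"motion": [{"grip":0.5,"travel":[0,0,0],"turn":0},{"grip":0.3,"travel":[0,0,0],"turn":0},{"grip":0,"travel":[0,0,0],"turn":0},{"grip":0,"travel":[0,0,0],"turn":0},{"grip":0,"travel":[0,0,0],"turn":0},{"grip":0,"travel":[0,0,0],"turn":0}]}}

```text
clock: 7.92
eef_pos: [628.2, 32.4, 72.6]
tcp_rot: [0.0, 0.997, 0.077, -0.0]
ft_force: [-2.1, -1.0, 3.2]
gripper_width: 11.0
```

Call:
{"api": "step_arm", "payload": {"motion": [{"grip":0,"travel":[-6,0,0],"turn":0},{"grip":0,"travel":[-13,0,0],"turn":0},{"grip":0,"travel":[-20,0,0],"turn":0},{"grip":0,"travel":[-27,0,0],"turn":0},{"grip":0,"travel":[-34,0,0],"turn":0},{"grip":0,"travel":[-40,0,0],"turn":0},{"grip":0,"travel":[-45,0,0],"turn":0},{"grip":0,"travel":[-45,0,0],"turn":0},{"grip":0,"travel":[-45,0,0],"turn":0}]}}

```text
clock: 9.05
eef_pos: [585.1, 24.7, 72.6]
tcp_rot: [0.0, 0.997, 0.076, 0.002]
ft_force: [5.8, -2.4, -1.3]
gripper_width: 11.0
```

```bash
python3 - <<'E'
from h import *
o=readout.observe();print(o['eef_pos'],o['ft_force'],o['gripper_width'])
w=snap('wrist','w4.png'); s=snap('scene')
a=cv2.resize(w['img'][240:440,180:440,::-1],None,fx=3,fy=3)[:, :780]
cv2.imwrite('pics/w4c.png',a)
cv2.imwrite('pics/s4c.png',cv2.resize(s['img'][210:310,220:340,::-1],None,fx=6,fy=6,interpolation=cv2.INTER_CUBIC))
E
```

```text
[585.10430543  24.73127869  72.63013072] [ 5.82315218 -2.41726612 -1.27760286] 11.02826602675709
```

View pics/w4.png

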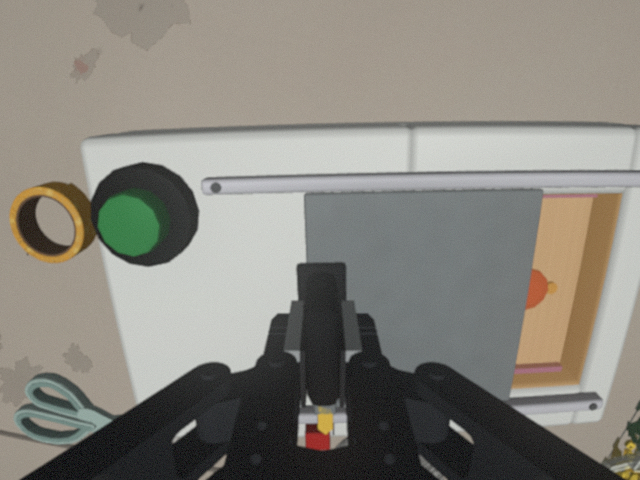

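View pics/s4c.png

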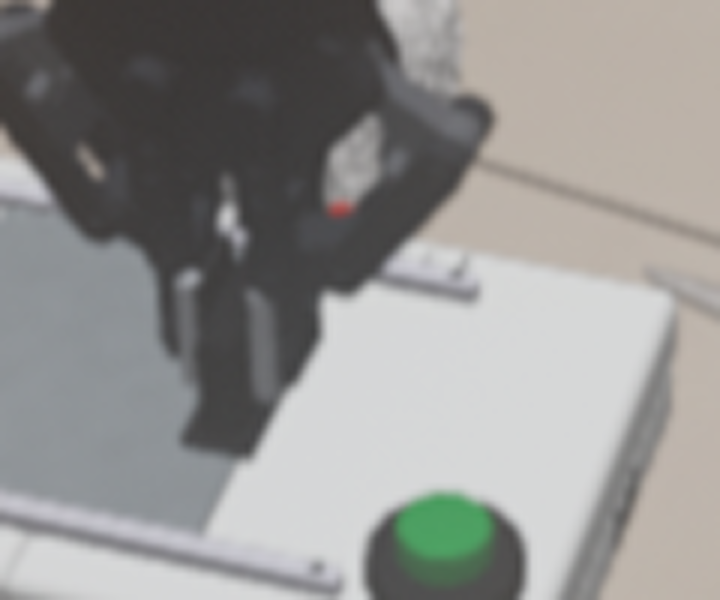

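In the wrist picture the yellow pointer (325,422) stands beside the red band (about 318,438), slightly to the shut side of its middle. The button is up in both views.

```bash
python3 - <<'E'
from h import *
d=snap('wrist'); a=.157; ex=np.array([np.cos(a),np.sin(a)])
for nm,z,L in(('yel',60,[(18,120,100),(36,255,255)]),('red',62,[(0,120,60),(8,255,255)])):
    for b in blobs(d['img'],*L,30):
        x,y,w,h=b[2]
        if 280<b[1][0]<360 and b[1][1]>380:
            print(nm,b[0],b[1],b[2])
            for px in([x,b[1][1]],b[1],[x+w-1,b[1][1]],[b[1][0],y+h]): print('   ',(ray(d,[px],z)[0][:2]@ex).round(1))
E
```

```text
yel 375 [324.7 418.8] [317 405  16  29]
    579.4
    582.9
    586.2
    582.9
red 456 [316.4 439.3] [306 425  24  26]
    574.3
    579.1
    584.9
    579.0
```

Call:
{"api": "step_arm", "payload": {"motion": [{"grip":0,"travel":[-2,0,0],"turn":0},{"grip":0,"travel":[-3.5,0,0],"turn":0},{"grip":0,"travel":[-3.5,0,0],"turn":0},{"grip":0,"travel":[-3.5,0,0],"turn":0}]}}

```text
clock: 9.7
eef_pos: [581.9, 24.2, 72.6]
tcp_rot: [0.0, 0.997, 0.076, 0.002]
ft_force: [5.0, -1.7, -2.5]
gripper_width: 11.4
```

```bash
python3 - <<'E'
from h import *
d=snap('wrist'); a=.157; ex=np.array([np.cos(a),np.sin(a)])
cv2.imwrite('pics/w5.png',cv2.resize(d['img'][380:470,270:370,::-1],None,fx=6,fy=6,interpolation=cv2.INTER_CUBIC))
for nm,z,L in(('yel',60,[(18,120,100),(36,255,255)]),('red',62,[(0,120,60),(8,255,255)])):
    for b in blobs(d['img'],*L,30):
        x,y,w,h=b[2]
        if 280<b[1][0]<360 and b[1][1]>380: print(nm,b,[(ray(d,[p],z)[0][:2]@ex).round(1) for p in([x,b[1][1]],b[1],[x+w-1,b[1][1]])])
E
```

```text
yel (np.int32(382), array([324.8, 419.3]), array([317, 405,  17,  29], dtype=int32)) [np.float64(576.1), np.float64(579.6), np.float64(583.3)]
red (np.int32(424), array([323.6, 440.5]), array([313, 425,  24,  26], dtype=int32)) [np.float64(574.2), np.float64(579.0), np.float64(584.7)]
```

View pics/w5.png

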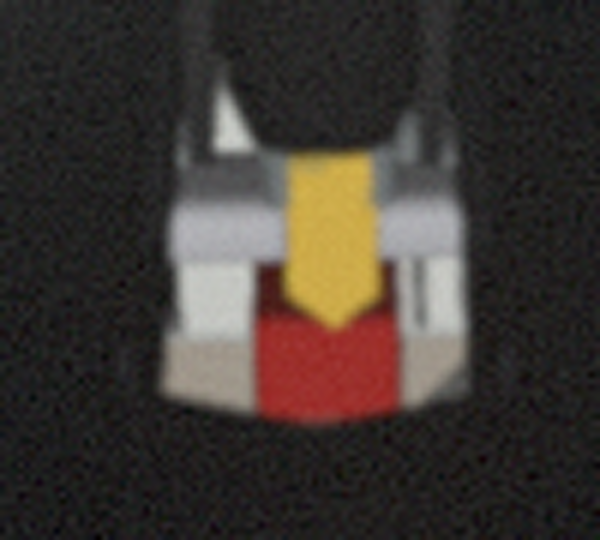

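The crop shows the pointer tip (335,325) over the middle of the red band (255–400), so it's centred within about 1 mm. The grip is stable, so I'm handing in.

```bash
python3 - <<'E'
from h import *
o=readout.observe();print(o['eef_pos'],o['ft_force'],o['gripper_width'],o['clock'])
print(workorder.close_job())
E
```

```text
[581.85860484  24.15048638  72.61983693] [ 5.53269905 -2.20784809 -2.60007107] 10.824351384124007 9.75
the job is handed in; nothing more can be done
None
```

The curing box is started, the shutter is held open with the pointer at the red band, and the job is handed in at 9.75 s on the clock.

- **Button:** I pressed the green button with closed fingertips to a hard stop, with about 29 N vertical on the fingertips. On the way up, the force faded to zero over roughly 6 mm. Later pictures show the button up again.
- **Shutter:** I gripped the handle (opening about 11 mm) and pulled it out about 47 mm. The last picture put the pointer tip within about 1 mm of the band's middle. The grip was steady, with about 6 N of spring pull, and the arm still holds it.
- **Bystanders:** I never moved near the thread ball, tape roll or scissors. All three appear in later pictures, but I did not re-measure their positions.
- **Disagreement:** The wrist camera placed the handle and band about 5–7 mm further in y than the top camera. That did not affect the grasp, and I judged the final alignment from the pointer and band in one wrist picture.

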